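Put the sample cup on its domed plinth in the display case

ROBOT

A 6-joint arm with a two-finger parallel gripper is mounted at the origin on a cart in front of the work surface, level with it; the furniture and walls round the work are solid. World frame = base frame: x ahead of the robot, y to its left, z up, the work surface at z = 0. Lengths are in m, angles in rad, forces in N, time in s.
With the tool pointing down it reaches from about 0.375 to 0.9 m from the base axis. Payload 3.1 kg.
Tool frame: the origin (TCP) lies between the finger pads; the fingertips stand 22 mm ahead of it and the grasp point (between the pads) lies 3 mm ahead of it; z points along the fingers, y is the line along which they close (so a half turn about z gives the same grasp; the last joint's range is limited). The gripper opens to 87 mm and grips with 3 to 60 N. Pads are 19 mm wide; open, the fingers measure 117 mm over their backs; the gripper's body (75 mm by 190 mm) begins 51 mm behind the grasp point.
Start: joints at [-1.371, 0.527, 1.433, -0, 1.181, -0.178], TCP at [0.231, -0.581, 0.245] pointing down, gripper open.
Joint ranges: [-3.08, 3.08], [-0.75, 2.2], [0.22, 2.44], [-1.43, 4.57], [0, 2.65], [-2.85, 2.85]. Speed limits (rad/s): [2.79, 2.79, 3.14, 3.14, 3.14, 3.14].

INTERFACE

Orientations are given as a unit quaternion [x, y, z, w].
In Python, from rig import robot gives the robot as it stands.
- The arm moves only by the tool move_arm, never from a script. Its argument "series" is text: rows parted by semicolons, each of 6 numbers parted by spaces: the shift along the tool's x, y, z in mm, then the turn, a rotation vector about the tool's x, y, z in degrees. In form: dx dy dz ax ay az; .... A call has 1 to 8 rows; each row is the pose to reach, as a shift and turn from the pose commanded when the call began, along the tool's axes at that moment; what a row does not reach only later rows make up. A row lasts 1/12 s, in which the tool goes at most 41.7 mm and 7.16 degrees, less where a joint would pass 70% of its speed; a pose out of reach is approached as far as the arm can. A call with a gripper value outside its range is refused whole. "jaw" is the opening, from 0 (shut) to 1 (fully open), set as the call begins (left out, the last holds). The fingers move at their own pace and stop on an object; "newtons" is the grip in N (left out, the last holds). Time passes only in rows, so rows that repeat a pose let the fingers close. It gives the time, the measured TCP pose, the force, the opening and the grip force at its end, in the units of the state.
- robot.get_obs(): the state, without advancing time (a new reading comes with each control period).
- robot.camera(name): name is "side" or "top" or "wrist"; returns a dict with "img" (480x640x3 uint8, red, green, blue), "mtx" (3x3 intrinsics, pixels), "distortion" ([k1, k2, p1, p2, k3] as OpenCV has them; the pictures are not rectified), "world_to_cam" (4x4, takes a point from world to camera coordinates). Camera axes: x right, y down, z forward; pixel columns grow to the right and rows downward; lengths in m; the calibration is good to about 2 mm. A picture is of the moment at which its call begins. There is no depth.
- robot.hand_in(): hands the job in; it is judged then, once.
Trained networks look in a picture, given as the dict that the camera call returned (one of the last four; its "shot" number tells which), for a name from the list of things; names that differ only in an ending like _2 or _b are one class to them, and where a whole thing is asked for, a point or a joint stands for the part that bears it (a point fixed in the world has none). Each returns a list of dicts, best first, with "p" (0 to 1); they miss things now and then, are a little off and sometimes report something else, mostly with a low value. They report only what shows in the picture. A call takes as long as a camera call.
- robot.search_frame(picture, thing): "xyz" ([x, y, z] in m, in world coordinates, good to about 4 mm: the middle of the surface that is visible of it).
- robot.tip_of(picture, thing): "xyz" ([x, y, z] in m, in world coordinates, good to about 4 mm: a listed point, or the origin of a listed thing).
The state is a dict: "time": time; "q": joint angles; "joint_velocities": joint speeds; "joint_torque": joint torques, N m; "position": TCP position; "tool_rot": TCP orientation; "ft_force": force on the tool from outside, world axes, zero at the start; "moment": the same for the moment, N m; "grip_width": finger opening in m; "grip_force": force on a finger pad.
Only numpy, scipy, OpenCV 4.12 (cv2) and the standard library are available. Lean on these libraries where they do the work, as an engineer would, in place of code of your own. Each camera call takes 0.05 s, during which the arm holds its last target. There are 200 camera calls.

TASK

Slide the guard door of the small display case open, set the smaller of the two white sauce cups upright and centred on top of the domed plinth inside so that it balances there, then slide the guard fully shut again. Set the cup down gently and leave the larger cup, the steel shaker and the label block where they stand.

Things in the scene. Friction and masses are not known exactly. Their poses are not given: they have to be found in the camera images.
- display_case: Fixed countertop display case, glass sides, metal rails, 200 (x) x 330 (y) mm; rail tops 125 mm above the table, their outer lips 138 mm. Origin: centre of its underside; z up, y along the tracks. Top: +y half is the loading opening (168 mm in x, y = +4 to +153 mm), -y half a fixed pane. Inner floor 18 mm above the table.
- guard (a joint): Sliding guard door: a clear framed pane, 190 (x) x 160 (y) x 6 mm, flat in the tracks on the case (underside 126 mm above the table). In m: 0 = fully shut over the opening; grows as the guard slides towards the case's -y, over the fixed pane; 0.150 = fully open. Slides with a few newtons.
- guard_grip (a point): Middle of the top of the guard's black bar grip, 164 mm above the table. The bar stands on the middle of the guard, 90 mm long along the case's x, 12 mm thick along the case's y, 32 mm tall (the pane is 32 mm below its top); it can be pinched from above, closing along the case's y.
- plinth_top (a point): Crown of the fixed metal domed plinth on the case floor under the loading opening, 76 mm above the table, 49 mm below the rails. Plinth 84 mm in diameter, domed with a radius of 50 mm, with a flat of 20 mm diameter at the very top.
- small_cup: The smaller white sauce cup: 62 mm across the rim, 54 mm across the foot, 34 mm tall, wall about 4 mm, open at the top, about 50 g. Origin: centre of its underside; z up.
- big_cup: The larger white sauce cup, 70 mm across, 42 mm tall, to be left alone. Origin: centre of its underside.
- steel_shaker: Steel shaker, 52 mm across, 88 mm tall, to be left alone. Origin: centre of its underside.
- labels: Block of paper labels, 60 x 52 x 29 mm, to be left alone. Origin: centre of its underside.
- plinth: The domed plinth itself, fixed. Origin: centre of its underside on the case floor, 58 mm below plinth_top.

How it is judged:
By the outcome, as a careful person would: the job done as asked, in the order asked, and still so for the second after the job is handed in, with the robot touching nothing.
It also fails if it takes over 72 s, if anything falls off the work surface, if the arm or the gripper's body presses on something with over 40 N, if the wrist force passes 120 N, or if a joint passes its speed limit or range.

## Working session

There is one attempt and no reset: what is moved stays moved. The work goes in short steps, Python scripts to look and compute and a tool call to move; the robot and the scene stay as the last step left them, time stands still between calls to the robot, and variables do not carry over. Pictures are saved under pics/ and viewed, at most 14 in all, crops included, and the job is handed in when it is done.

Besides the shell and the picture viewer there is one more tool, called after "Emit:" by a JSON object that holds its "api" and its "payload". move_arm: Moves the arm, as the interface text tells. Its arguments: {"type":"object","properties":{"series":{"type":"string"},"jaw":{"type":"number"},"newtons":{"type":"number"}},"required":["series"]}

```bash
mkdir -p pics; ls
python3 - <<'E'
from rig import robot
import cv2,numpy as np
o=robot.get_obs();print(o['time'],o['position'],o['tool_rot'],o['grip_width'])
ims=[]
for n in ['top','side']:
    c=robot.camera(n); ims.append(c['img'])
    for t in ['small_cup','big_cup','guard_grip','plinth_top','display_case','steel_shaker','labels','guard']:
        for f in ('tip_of','search_frame'):
            try:
                r=getattr(robot,f)(c,t)
                print(n,f,t,[(np.round(d['xyz'],3).tolist(),round(d['p'],2)) for d in r[:2]])
            except Exception as e: print(n,f,t,e)
    cv2.imwrite(f'pics/{n}0.png',c['img'][:,:,::-1])
E
```

```text
pics
0.0 [ 0.230425   -0.58023839  0.24357483] [ 9.82208847e-01  1.87788788e-01 -1.87074082e-05 -1.07332441e-03] 0.08699864352428308
top tip_of small_cup [([0.456, 0.373, 0.005], 0.62)]
top search_frame small_cup [([0.459, 0.379, 0.009], 0.77)]
top tip_of big_cup [([0.428, -0.315, 0.005], 0.92)]
top search_frame big_cup [([0.431, -0.322, 0.006], 0.93)]
top tip_of guard_grip [([0.518, 0.08, 0.163], 0.94)]
top search_frame guard_grip [([0.518, 0.078, 0.132], 0.94)]
top tip_of plinth_top []
top search_frame plinth_top []
top tip_of display_case [([0.624, 0.357, 0.0], 0.5)]
top search_frame display_case [([0.524, 0.011, 0.13], 0.59)]
top tip_of steel_shaker [([0.625, 0.359, 0.0], 0.72)]
top search_frame steel_shaker [([0.621, 0.352, 0.084], 0.72)]
top tip_of labels [([0.601, -0.313, -0.001], 0.73)]
top search_frame labels [([0.601, -0.308, 0.03], 0.64)]
top tip_of guard it knows: big_cup, display_case, guard_grip, labels, plinth, plinth_top, small_cup, steel_shaker
top search_frame guard [([0.518, 0.078, 0.134], 0.73)]
side tip_of small_cup [([0.452, 0.377, 0.0], 0.77)]
side search_frame
[... 178 characters left out ...]
[([0.512, 0.083, 0.132], 0.98)]
side tip_of plinth_top []
side search_frame plinth_top []
side tip_of display_case [([0.522, 0.007, -0.0], 0.65), ([0.452, 0.373, 0.001], 0.17)]
side search_frame display_case [([0.496, 0.029, 0.127], 0.71)]
side tip_of steel_shaker [([0.628, 0.359, -0.008], 0.89)]
side search_frame steel_shaker [([0.608, 0.363, 0.068], 0.78)]
side tip_of labels [([0.601, -0.314, 0.002], 0.9), ([0.521, 0.008, 0.004], 0.75)]
side search_frame labels [([0.594, -0.308, 0.03], 0.69), ([0.459, 0.374, 0.013], 0.64)]
side tip_of guard it knows: big_cup, display_case, guard_grip, labels, plinth, plinth_top, small_cup, steel_shaker
side search_frame guard [([0.507, 0.08, 0.132], 0.63)]
```

View pics/top0.png

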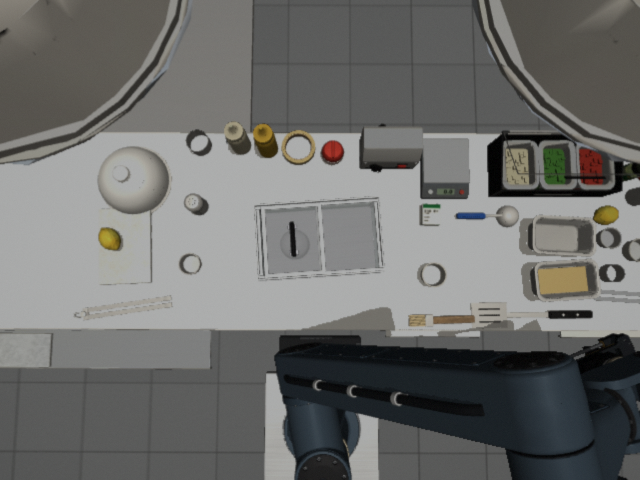

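View pics/side0.png

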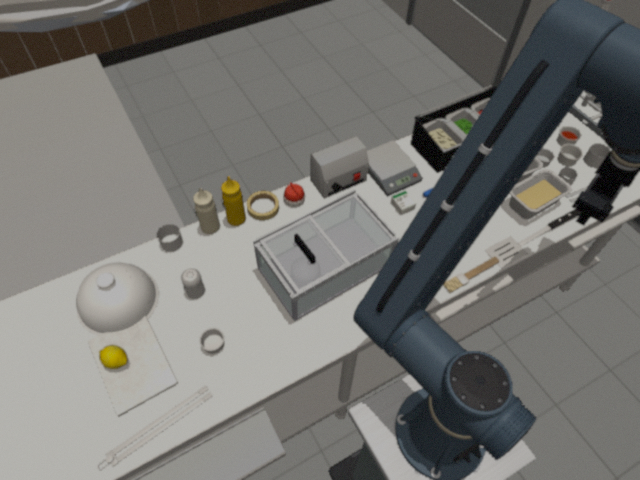

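The top view shows the case at about (256–382, 198–279) with the bar at (293,239), the small cup at (190,264), the big cup at (431,273) and the shaker at (194,204). The side view agrees. The guard is shut, and the network positions match both pictures.

```bash
cat > h.py <<'E'
from rig import robot
import cv2,numpy as np
from scipy.spatial.transform import Rotation as R
def go(p,yaw,o=None):
    """shift (mm) and turn (deg) in tool axes to a tool-down pose at p with tool x at world yaw (deg)"""
    o=o or robot.get_obs(); r=R.from_quat(o['tool_rot'])
    t=R.from_euler('z',yaw,degrees=True)*R.from_quat([1,0,0,0])
    print('t',o['time'],'pos',np.round(o['position'],4),'yaw',round(np.degrees(np.arctan2(*r.as_matrix()[1::-1,0])),2))
    print('  shift',np.round(r.inv().apply(np.array(p)-o['position'])*1e3,1),'turn',np.round((r.inv()*t).as_rotvec(degrees=True),1))
def plane(c,uv,z):
    n=cv2.undistortPoints(np.array(uv,float).reshape(-1,1,2),c['mtx'],c['distortion'])[:,0]
    M=c['world_to_cam'];d=np.c_[n,np.ones(len(n))]@M[:3,:3];C=-M[:3,:3].T@M[:3,3]
    return C+d*((z-C[2])/d[:,2])[:,None]
def proj(c,P):
    M=c['world_to_cam'];rv=cv2.Rodrigues(M[:3,:3])[0]
    return cv2.projectPoints(np.array(P,float).reshape(-1,3),rv,M[:3,3],c['mtx'],c['distortion'])[0][:,0]
def nets(c,*things):
    for t in things:
        print(t,[(np.round(d['xyz'],4).tolist(),round(d['p'],2)) for d in robot.tip_of(c,t)[:2]])
E
python3 - <<'E'
from h import *
c=robot.camera('top')
P=plane(c,[(256,205),(378,198),(382,270),(259,279)],.138);print(np.round(P,4),P.mean(0))
for a,b in((1,0),(2,3)): d=P[b]-P[a];print(np.degrees(np.arctan2(-d[0],d[1])),np.linalg.norm(d))
go([.518,.079,.26],4)
E
```

```text
[[ 0.6081  0.1765  0.138 ]
 [ 0.6275 -0.1447  0.138 ]
 [ 0.4384 -0.1532  0.138 ]
 [ 0.4142  0.1657  0.138 ]] [0.52206045 0.01109354 0.138     ]
3.4680931063624842 0.32180151851813726
4.332696199295435 0.3197638087057741
t 1.65 pos [ 0.2306 -0.5809  0.2445] yaw 21.65
  shift [ 510.6 -507.3  -15.5] turn [ 0.   0.  17.6]
```

Emit:
{"api": "move_arm", "payload": {"series": "29 -29 -2 0 0 0;58 -58 -4 0 0 0;87 -87 -6 0 0 0;116 -116 -8 0 0 0;145 -145 -10 0 0 0;174 -174 -12 0 0 0;203 -203 -14 0 0 0;232 -232 -15 0 0 0"}}

```text
time: 2.32
position: [0.3611, -0.278, 0.26]
tool_rot: [0.982, 0.187, 0.0, 0.0]
ft_force: [0.8, -0.2, 0.3]
grip_width: 0.0869
grip_force: 0.0
```

Emit:
{"api": "move_arm", "payload": {"series": "29 -29 0 0 0 0;58 -58 0 0 0 0;87 -87 0 0 0 0;116 -116 0 0 0 0;145 -145 0 0 0 0;174 -174 0 0 0 0;203 -203 0 0 0 0;232 -232 0 0 0 0"}}

```text
time: 2.98
position: [0.4912, 0.0236, 0.2599]
tool_rot: [0.982, 0.188, 0.0, 0.0]
ft_force: [1.3, -0.7, 0.6]
grip_width: 0.087
grip_force: 0.0
```

Emit:
{"api": "move_arm", "payload": {"series": "20 -20 0 0 0 6;40 -38 0 0 0 12;46 -43 0 0 0 17.6;46 -43 0 0 0 17.6;46 -43 0 0 0 17.6"}}

```text
time: 3.4
position: [0.5174, 0.0788, 0.2594]
tool_rot: [0.999, 0.037, -0.0, 0.0]
ft_force: [0.9, 0.7, 0.1]
grip_width: 0.0871
grip_force: 0.0
```

Run:
```python
from h import *
c=robot.camera('wrist');cv2.imwrite('pics/w1.png',c['img'][:,:,::-1])
nets(c,'guard_grip','plinth_top','display_case')
go([.518,.079,.26],4)
```

```text
guard_grip [([0.5179, 0.0808, 0.1638], 0.94)]
plinth_top []
display_case [([0.5195, 0.0118, 0.0001], 0.82), ([0.5193, 0.0782, 0.1647], 0.68)]
t 3.6 pos [0.5171 0.0775 0.2596] yaw 4.02
  shift [ 1.  -1.5 -0.4] turn [0. 0. 0.]
```

View pics/w1.png

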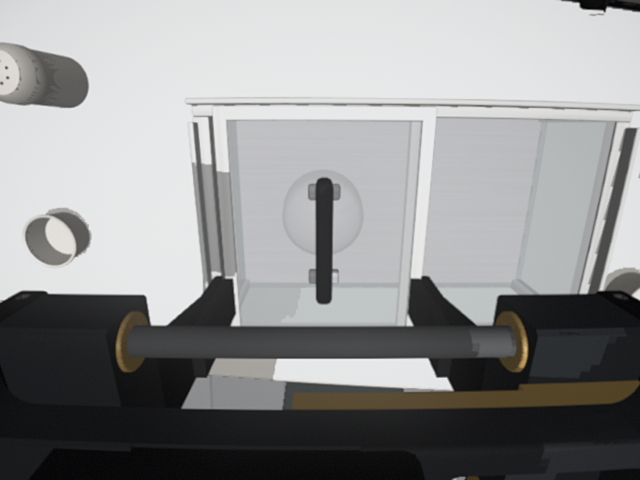

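The wrist view shows the bar vertical at (324,178–303), so the tool is aligned with the case yaw of about 4°. The plinth shows beneath it at about (323,212). Next I pinch the bar.

Emit:
{"api": "move_arm", "payload": {"series": "1 -3 35 0 0 0;1 -3 70 0 0 0;1 -3 88 0 0 0;1 -3 97 0 0 0;1 -3 97 0 0 0", "jaw": 0.7}}

```text
time: 4.02
position: [0.517, 0.0808, 0.1608]
tool_rot: [0.999, 0.035, -0.002, -0.0]
ft_force: [-1.0, -0.7, 0.3]
grip_width: 0.0641
grip_force: 0.0
```

Emit:
{"api": "move_arm", "payload": {"series": "0 0 0 0 0 0;0 0 0 0 0 0;0 0 0 0 0 0;0 0 0 0 0 0;0 0 0 0 0 0;0 0 0 0 0 0;0 0 0 0 0 0;0 0 0 0 0 0", "jaw": 0, "newtons": 25}}

```text
time: 4.68
position: [0.5185, 0.0813, 0.1628]
tool_rot: [0.999, 0.036, 0.0, 0.0]
ft_force: [-0.2, -0.8, 1.1]
grip_width: 0.0157
grip_force: 0.8
```

Emit:
{"api": "move_arm", "payload": {"series": "0 0 0 0 0 0;0 0 0 0 0 0;0 0 0 0 0 0;0 0 0 0 0 0"}}

```text
time: 5.02
position: [0.5185, 0.0814, 0.1628]
tool_rot: [0.999, 0.035, 0.0, 0.0]
ft_force: [-0.5, -1.3, 3.6]
grip_width: 0.0116
grip_force: 25.0
```

Emit:
{"api": "move_arm", "payload": {"series": "0 4 0 0 0 0;0 14 0 0 0 0;0 26 0 0 0 0;0 38 0 0 0 0;0 50 0 0 0 0;0 60 0 0 0 0;0 66 0 0 0 0;0 70 0 0 0 0"}}

```text
time: 5.68
position: [0.5236, 0.0095, 0.1628]
tool_rot: [0.999, 0.034, 0.0, 0.0]
ft_force: [-0.3, 2.1, 4.4]
grip_width: 0.0117
grip_force: 25.0
```

Emit:
{"api": "move_arm", "payload": {"series": "0 6 0 0 0 0;0 18 0 0 0 0;0 30 0 0 0 0;0 42 0 0 0 0;0 54 0 0 0 0;0 66 0 0 0 0;0 74 0 0 0 0;0 79 0 0 0 0"}}

```text
time: 6.35
position: [0.5284, -0.0611, 0.1626]
tool_rot: [1.0, 0.03, 0.0, -0.009]
ft_force: [7.0, 39.9, 11.6]
grip_width: 0.012
grip_force: 24.9
```

Emit:
{"api": "move_arm", "payload": {"series": "0 1 0 0 0 0;0 1 0 0 0 0"}}

```text
time: 6.52
position: [0.5285, -0.061, 0.1626]
tool_rot: [0.999, 0.032, 0.0, -0.008]
ft_force: [4.9, 29.3, 8.4]
grip_width: 0.012
grip_force: 24.9
```

Emit:
{"api": "move_arm", "payload": {"series": "0 -4 0 0 0 0;0 -7 0 0 0 0;0 -7 0 0 0 0"}}

```text
time: 6.77
position: [0.5285, -0.0606, 0.1626]
tool_rot: [0.999, 0.035, 0.0, -0.001]
ft_force: [0.1, 7.5, 4.8]
grip_width: 0.0116
grip_force: 25.0
```

Run:
```python
from h import *
c=robot.camera('top');cv2.imwrite('pics/t2.png',cv2.resize(c['img'][170:310,220:420,::-1],(800,560),interpolation=cv2.INTER_CUBIC))
nets(c,'plinth_top','plinth','display_case')
c=robot.camera('side')
nets(c,'plinth_top','plinth','display_case','guard_grip')
go([.518,.079,.26],4)
```

```text
plinth_top [([0.5271, -0.0597, 0.1631], 0.41)]
plinth [([0.6253, 0.3552, 0.0002], 0.74), ([0.5155, 0.0775, 0.021], 0.63)]
display_case [([0.5235, 0.0112, 0.0003], 0.86)]
plinth_top [([0.5118, 0.0754, 0.0756], 0.82)]
plinth [([0.5108, 0.0762, 0.0148], 0.64), ([0.6, -0.3123, 0.0013], 0.52)]
display_case [([0.6008, -0.3137, -0.0003], 0.67), ([0.5194, 0.0098, 0.0059], 0.66)]
guard_grip []
t 7.2167 pos [ 0.5285 -0.0606  0.1626] yaw 3.92
  shift [  -0.9 -140.3  -96.9] turn [-0.2 -0.  -0.1]
```

View pics/t2.png

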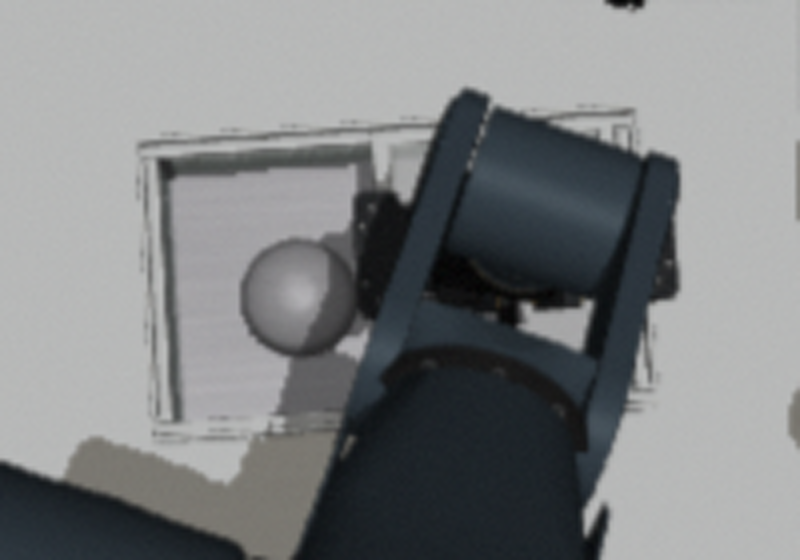

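The top crop shows the opening clear, with the dome at about (295,244) full-frame. The guard reached its open stop; it had started about 8 mm ajar. I'll release, rise and look at the plinth.

Emit:
{"api": "move_arm", "payload": {"series": "0 0 0 0 0 0;0 0 0 0 0 0;0 0 0 0 0 0;0 0 0 0 0 0;0 0 -25 0 0 0;0 0 -60 0 0 0;0 0 -95 0 0 0", "jaw": 0.6}}

```text
time: 7.8
position: [0.5273, -0.0617, 0.2572]
tool_rot: [0.999, 0.035, -0.002, -0.0]
ft_force: [1.0, -0.6, -0.3]
grip_width: 0.0483
grip_force: 0.0
```

Emit:
{"api": "move_arm", "payload": {"series": "-10 -40 -3 0 0 0;-20 -80 -5 0 0 0;-30 -120 -5 0 0 0;-40 -150 -5 0 0 0;-40 -150 -5 0 0 0;-40 -150 -5 0 0 0", "jaw": 1}}

```text
time: 8.3
position: [0.4771, 0.0864, 0.2624]
tool_rot: [0.999, 0.037, -0.0, 0.0]
ft_force: [0.6, -0.8, -0.5]
grip_width: 0.0823
grip_force: 0.0
```

Run:
```python
from h import *
c=robot.camera('wrist');cv2.imwrite('pics/w3.png',c['img'][:,:,::-1])
nets(c,'plinth_top','plinth','guard_grip','display_case','small_cup')
print(proj(c,[[.5118,.0754,.076],[.5155,.0775,.076]]))
c=robot.camera('top')
nets(c,'plinth_top','guard_grip')
print(plane(c,[(294.75,244.25)],.053))
go([.456,.375,.2],4)
```

```text
plinth_top [([0.5129, 0.0766, 0.0737], 0.89)]
plinth [([0.5139, 0.0772, 0.018], 0.59)]
guard_grip [([0.529, -0.0565, 0.1655], 0.77)]
display_case [([0.5197, 0.0126, 0.0016], 0.77)]
small_cup [([0.4571, 0.3784, 0.0002], 0.64)]
[[336.27136966 179.50550621]
 [334.30447681 175.25116262]]
plinth_top []
guard_grip [([0.5278, -0.0597, 0.1636], 0.61)]
[[0.51121925 0.07795604 0.053     ]]
t 8.75 pos [0.4783 0.0849 0.2624] yaw 3.97
  shift [  -2.2 -290.9   62.4] turn [ 0.  0. -0.]
```

View pics/w3.png

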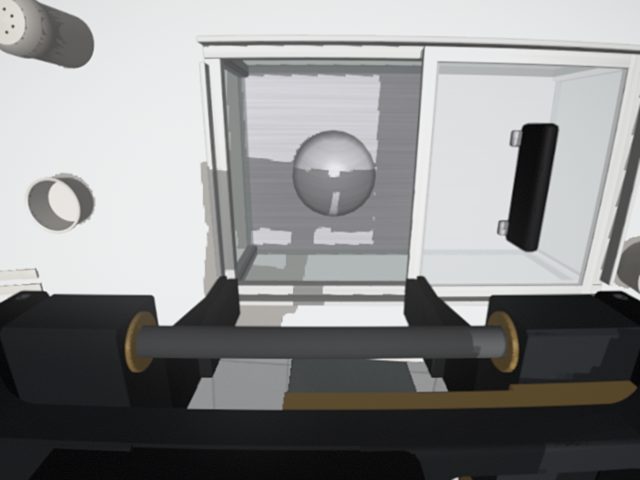

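Emit:
{"api": "move_arm", "payload": {"series": "0 -36 0 0 0 0;0 -73 0 0 0 0;0 -110 0 0 0 0;-1 -147 10 0 0 0;-1 -183 20 0 0 0;-2 -219 35 0 0 0;-2 -255 50 0 0 0;-2 -291 65 0 0 0"}}

```text
time: 9.42
position: [0.4554, 0.3774, 0.1969]
tool_rot: [0.999, 0.035, 0.0, -0.0]
ft_force: [0.8, 0.8, -0.8]
grip_width: 0.0872
grip_force: 0.0
```

Emit:
{"api": "move_arm", "payload": {"series": "0 0 30 0 0 0;0 0 60 0 0 0;0 0 70 0 0 0;0 0 70 0 0 0;0 0 70 0 0 0"}}

```text
time: 9.83
position: [0.4558, 0.3755, 0.1276]
tool_rot: [0.999, 0.035, -0.0, 0.0]
ft_force: [-0.2, 0.0, 0.9]
grip_width: 0.087
grip_force: 0.0
```

Run:
```python
from h import *
c0=cv2.imread('pics/w3.png')
c=robot.camera('wrist');cv2.imwrite('pics/w4.png',c['img'][:,:,::-1])
nets(c,'small_cup')
print(robot.search_frame(c,'small_cup')[:1])
for z in (0,.034):
  a=np.linspace(0,2*np.pi,13)[:-1]; r=.027 if z==0 else .031
  print(np.round(proj(c,[[.456+r*np.cos(t),.376+r*np.sin(t),z] for t in (0,np.pi/2,np.pi,-np.pi/2)])).tolist())
go([.456,.376,.028],4)
```

```text
small_cup [([0.4552, 0.3765, 0.0012], 0.69)]
[{'xyz': [0.4513, 0.3758, 0.0069], 'p': 0.63}]
[[323.0, 200.0], [286.0, 231.0], [318.0, 266.0], [355.0, 236.0]]
[[324.0, 204.0], [276.0, 245.0], [318.0, 289.0], [366.0, 251.0]]
t 9.9833 pos [0.457  0.376  0.1295] yaw 3.99
  shift [-1.300e+00  1.000e-01  1.015e+02] turn [-0.1 -0.2 -0. ]
```

View pics/w4.png

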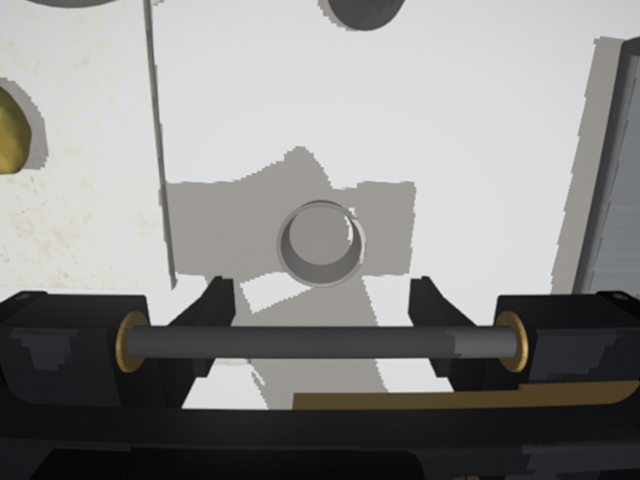

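The rim spans about (277–365, 200–288), centred at (321,244), within 2 mm of the prediction for (0.457,0.376). Descending to grip.

Emit:
{"api": "move_arm", "payload": {"series": "0 0 35 0 0 0;0 0 65 0 0 0;0 0 85 0 0 0;0 0 97 0 0 0;0 0 101 0 0 0;0 0 101 0 0 0"}}

```text
time: 10.48
position: [0.4559, 0.3758, 0.0268]
tool_rot: [0.999, 0.035, 0.0, -0.0]
ft_force: [0.9, 1.0, 0.4]
grip_width: 0.0873
grip_force: 0.0
```

Emit:
{"api": "move_arm", "payload": {"series": "0 0 0 0 0 0;0 0 0 0 0 0;0 0 0 0 0 0;0 0 0 0 0 0;0 0 0 0 0 0;0 0 0 0 0 0;0 0 0 0 0 0;0 0 0 0 0 0", "jaw": 0.5, "newtons": 10}}

```text
time: 11.15
position: [0.4557, 0.376, 0.0272]
tool_rot: [0.999, 0.035, 0.0, -0.0]
ft_force: [0.1, -0.4, 5.2]
grip_width: 0.0592
grip_force: 9.6
```

Emit:
{"api": "move_arm", "payload": {"series": "0 0 -8 0 0 0;0 0 -30 0 0 0;0 0 -65 0 0 0;0 0 -100 0 0 0;0 0 -135 0 0 0;0 0 -165 0 0 0;0 0 -165 0 0 0;0 0 -165 0 0 0"}}

```text
time: 11.82
position: [0.4563, 0.3764, 0.1938]
tool_rot: [0.999, 0.035, 0.002, -0.001]
ft_force: [-0.5, 0.1, -0.9]
grip_width: 0.0592
grip_force: 10.0
```

Run:
```python
from h import *
o=robot.get_obs();print(o['grip_width'],o['ft_force'])
c=robot.camera('wrist');cv2.imwrite('pics/w5.png',c['img'][:,:,::-1])
nets(c,'small_cup')
p=o['position']
for b in (.027,.030,.024):
  P=[[p[0]+.031*np.cos(t),p[1]+.031*np.sin(t),p[2]-b+.034] for t in (0,np.pi/2,np.pi,-np.pi/2)]
  print(b,np.round(proj(c,P)).tolist())
go([.512,.077,.2],4)
```

```text
0.059150588596820375 [-0.53907178  0.06011235 -0.90306508]
small_cup [([0.4574, 0.3788, 0.1669], 0.57)]
0.027 [[327.0, 257.0], [248.0, 321.0], [316.0, 387.0], [394.0, 330.0]]
0.03 [[327.0, 254.0], [249.0, 318.0], [317.0, 382.0], [393.0, 327.0]]
0.024 [[327.0, 260.0], [246.0, 325.0], [316.0, 391.0], [396.0, 334.0]]
t 11.9167 pos [0.4544 0.3753 0.1907] yaw 4.04
  shift [ 36.4 301.6  -9.1] turn [0.1 0.1 0. ]
```

View pics/w5.png

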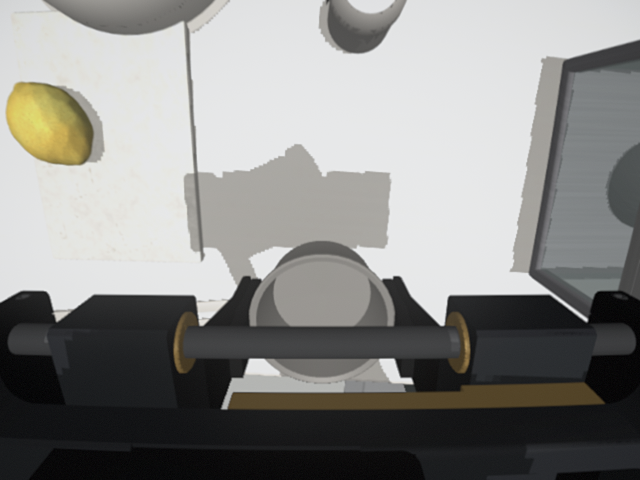

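The cup is held upright, rim at (249–394, 254–382), matching a TCP about 30 mm above its foot. Moving over the plinth.

Emit:
{"api": "move_arm", "payload": {"series": "4 36 0 0 0 0;9 75 0 0 0 0;13 115 0 0 0 0;18 155 0 0 0 0;22 195 0 0 0 0;26 232 0 0 0 0;30 267 0 0 0 0;34 290 0 0 0 0"}}

```text
time: 12.58
position: [0.5086, 0.0859, 0.1895]
tool_rot: [0.999, 0.034, -0.002, 0.0]
ft_force: [0.6, 0.8, -0.7]
grip_width: 0.0591
grip_force: 10.0
```

Emit:
{"api": "move_arm", "payload": {"series": "0 8 0 0 0 0;0 12 0 0 0 0;0 12 0 0 0 0;0 12 0 0 0 0;0 12 0 0 0 0;0 12 0 0 0 0"}}

```text
time: 13.08
position: [0.5102, 0.0783, 0.1914]
tool_rot: [0.999, 0.036, -0.0, -0.0]
ft_force: [-0.4, -0.3, 0.2]
grip_width: 0.0593
grip_force: 9.9
```

Run:
```python
from h import *
ps=[]
c=robot.camera('wrist');cv2.imwrite('pics/w6.png',c['img'][:,:,::-1])
nets(c,'small_cup','plinth_top','plinth')
c=robot.camera('side');cv2.imwrite('pics/s6.png',c['img'][:,:,::-1])
nets(c,'small_cup','plinth_top','plinth')
c=robot.camera('top')
nets(c,'small_cup')
for i in range(5): robot.camera('top');ps.append(robot.get_obs()['position'])
print(np.mean(ps,0),np.std(ps,0))
# plinth rim circle in w3 (straight down look): refine by hough in fresh top picture
go([.512,.077,.106],4)
```

```text
small_cup [([0.5104, 0.0794, 0.1606], 0.69)]
plinth_top [([0.5147, 0.077, 0.0774], 0.57)]
plinth [([0.5159, 0.075, 0.0176], 0.96)]
small_cup []
plinth_top [([0.5141, 0.0712, 0.0782], 0.56)]
plinth [([0.5095, 0.0753, 0.0142], 0.48)]
small_cup []
[0.51069003 0.07693452 0.19156567] [1.42084003e-05 1.55275206e-05 1.49731154e-05]
t 13.8333 pos [0.5107 0.0769 0.1915] yaw 4.04
  shift [ 1.3  0.  85.5] turn [-0.  0.  0.]
```

View pics/w6.png

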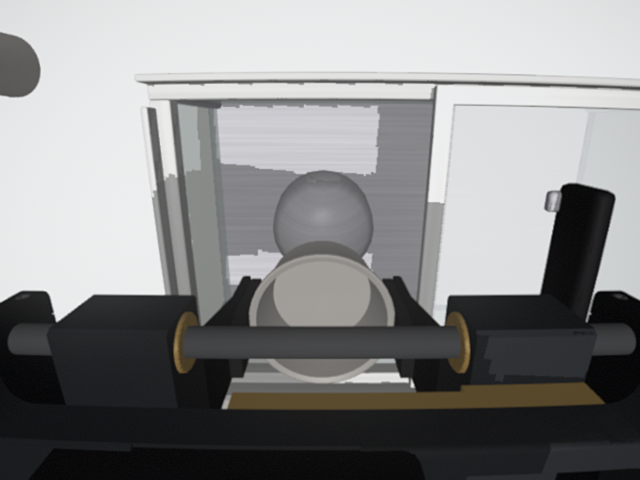

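Run:
```python
from h import *
from scipy.optimize import least_squares
c=robot.camera('wrist')
th,ph=np.meshgrid(np.linspace(0,2*np.pi,181),np.linspace(np.arcsin(.2),np.arcsin(.84),20))
D=np.c_[(.05*np.sin(ph)*np.cos(th)).ravel(),(.05*np.sin(ph)*np.sin(th)).ravel(),(.027+.05*np.cos(ph)).ravel()]
def ext(p):
    q=proj(c,D+[p[0],p[1],0]);return np.array([q[:,0].min(),q[:,0].max(),q[:,1].min()])
print(ext([.512,.077]),ext([.514,.077]))
s=least_squares(lambda p:ext(p)-[274,373,170],[.512,.077],diff_step=1e-3);print(s.x,s.fun)
print(robot.get_obs()['position'])
```

```text
[269.12395203 373.85191577 176.33783953] [269.19387711 374.13304453 173.7317985 ]
[0.51674944 0.07572208] [-3.10996911  3.11058593  0.25101386]
[0.51066011 0.07694691 0.19154604]
```

Emit:
{"api": "move_arm", "payload": {"series": "2.5 1 20 0 0 0;2.5 1 40 0 0 0;2.5 1 58 0 0 0;2.5 1 68 0 0 0;2.5 1 72 0 0 0;2.5 1 72 0 0 0;2.5 1 72 0 0 0"}}

```text
time: 14.47
position: [0.5137, 0.0762, 0.1199]
tool_rot: [0.999, 0.035, 0.0, 0.0]
ft_force: [0.7, 0.1, 0.5]
grip_width: 0.0593
grip_force: 9.9
```

Run:
```python
from h import *
o=robot.get_obs();print(o['position'],o['ft_force'])
s=robot.camera('side');c=robot.camera('wrist')
nets(s,'small_cup','plinth_top');nets(c,'small_cup','plinth_top')
print(proj(s,[[.514,.076,.076]]),proj(c,[[.514,.076,.076]]))
u,v=proj(s,[[.514,.076,.08]])[0].astype(int)
a=cv2.resize(s['img'][v-50:v+50,u-50:u+50],(500,500),interpolation=cv2.INTER_CUBIC)
b=cv2.resize(c['img'][150:420,170:470],(300,270))
k=np.zeros((500,800,3),np.uint8);k[:,:500]=a;k[:270,500:]=b
cv2.imwrite('pics/m7.png',k[:,:,::-1])
```

```text
[0.51367578 0.07616362 0.11991176] [0.71979391 0.12004682 0.54210701]
small_cup []
plinth_top []
small_cup [([0.5151, 0.0743, 0.0922], 0.78)]
plinth_top []
[[305.79638051 264.1332519 ]] [[321.65926667 277.17008406]]
```

View pics/m7.png

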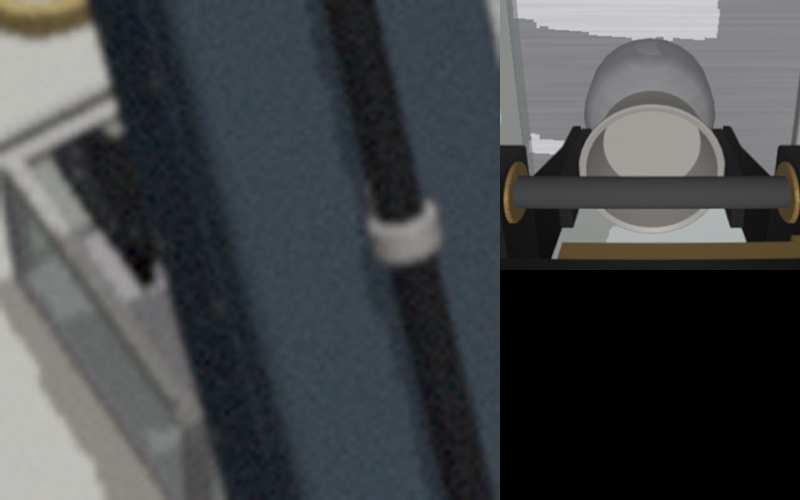

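The side view is blocked by the arm. The wrist crop shows the dome spanning about x 255–384 with its top at row 188, just behind the cup. I'll fit that.

Run:
```python
from h import *
from scipy.optimize import least_squares
c=robot.camera('wrist')
g=cv2.GaussianBlur(cv2.cvtColor(c['img'],cv2.COLOR_RGB2GRAY),(0,0),1).astype(float)
d=lambda v:np.round(np.diff(v),0).astype(int)
print('rows col320',d(g[178:200,320]),'colsL',d(g[232,245:265]),'colsR',d(g[232,375:395]))
th,ph=np.meshgrid(np.linspace(0,2*np.pi,181),np.linspace(np.arcsin(.2),np.arcsin(.84),20))
D=np.c_[(.05*np.sin(ph)*np.cos(th)).ravel(),(.05*np.sin(ph)*np.sin(th)).ravel(),(.027+.05*np.cos(ph)).ravel()]
def ext(p):
    q=proj(c,D+[p[0],p[1],0]);return np.array([q[:,0].min(),q[:,0].max(),q[:,1].min()])
for p in ([.512,.076],[.514,.076],[.516,.076],[.514,.078]):print(p,ext(p))
p=robot.get_obs()['position']
print([np.round(proj(c,[[p[0]+dx+.031*np.cos(t),p[1]+.031*np.sin(t),p[2]+.005] for t in (0,np.pi/2,np.pi,-np.pi/2)])).tolist() for dx in(0,.002)])
```

```text
rows col320 [ -2  -3   0   1   1   0  -3 -12 -25 -33 -21  -5   2   2   2   1   1   0
   1   1   2] colsL [  0   0   0   0   0   0   0   0   0   0   0   0   0  -2  -5 -10  -9  -4
   0] colsR [ 1  5 11 12  6  2  0  0  0  0  0  0  0  0  0  0  0  1  0]
[0.512, 0.076] [253.24879223 389.75034825 198.08641549]
[0.514, 0.076] [253.29430438 390.16424833 194.69222485]
[0.516, 0.076] [253.34054628 390.5798794  191.28006729]
[0.514, 0.078] [250.03458884 386.92866289 194.45172945]
[[[327.0, 255.0], [249.0, 319.0], [317.0, 383.0], [393.0, 328.0]], [[327.0, 251.0], [249.0, 315.0], [317.0, 380.0], [394.0, 324.0]]]
```

Run:
```python
from h import *
from scipy.optimize import least_squares
c=robot.camera('wrist')
g=cv2.GaussianBlur(cv2.cvtColor(c['img'],cv2.COLOR_RGB2GRAY),(0,0),1).astype(float)
th,ph=np.meshgrid(np.linspace(0,2*np.pi,181),np.linspace(np.arcsin(.2),np.arcsin(.84),20))
D=np.c_[(.05*np.sin(ph)*np.cos(th)).ravel(),(.05*np.sin(ph)*np.sin(th)).ravel(),(.027+.05*np.cos(ph)).ravel()]
# measured edge points: radial search from dome interior (320,225)
pts=[]
for a in np.radians(np.arange(-170,-9,8)):
    r=np.arange(30,90,.5);u=320+r*np.cos(a);v=228+r*np.sin(a)
    m=cv2.remap(g.astype(np.float32),u[None].astype(np.float32),v[None].astype(np.float32),1)[0]
    e=np.abs(np.gradient(m));k=np.argmax(e);pts.append((u[k],v[k]))
pts=np.array(pts,np.float32);print(np.round(pts).astype(int).tolist())
def res(p):
    h=cv2.convexHull((proj(c,D*[1,1,1]+[p[0],p[1],p[2] if len(p)>2 else 0])).astype(np.float32))
    return np.array([cv2.pointPolygonTest(h,(float(x),float(y)),True) for x,y in pts])
for x0 in([.514,.077],[.514,.077,0]):
    s=least_squares(res,x0,diff_step=1e-3 if len(x0)==2 else None,loss='soft_l1',x_scale=.01) if len(x0)==2 else least_squares(lambda p:res(np.array(p)/1e2),np.array(x0)*1e2,diff_step=1e-3,loss='soft_l1')
    print(s.x,np.round(s.fun,1))
```

```text
[[266, 219], [271, 212], [275, 206], [250, 180], [272, 185], [284, 185], [294, 186], [303, 190], [309, 189], [314, 187], [320, 188], [326, 187], [331, 189], [337, 190], [345, 187], [354, 187], [364, 188], [388, 182], [364, 206], [369, 212], [373, 219]]
[0.51828749 0.07756675] [  4.8   3.9   2.4 -33.2 -16.5  -9.5  -4.9   0.7   0.8   0.2   0.5   0.1
   0.6   0.5  -4.2  -7.4 -11.6 -30.4   2.8   4.3   5.1]
[51.33125385  7.75464209 -3.33552845] [  0.7   0.9   0.3 -35.4 -17.6  -9.9  -4.8   1.1   1.3   0.9   1.2   0.8
   1.1   0.7  -4.3  -8.  -12.9 -32.8   0.3   0.9   0.7]
```

Run:
```python
from h import *
from scipy.optimize import least_squares
c=robot.camera('wrist')
pts=np.array([[266,219],[271,212],[275,206],[303,190],[309,189],[314,187],[320,188],[326,187],[331,189],[337,190],[364,206],[369,212],[373,219]],float)
th,ph=np.meshgrid(np.linspace(0,2*np.pi,181),np.linspace(np.arcsin(.2),np.arcsin(.84),20))
def mod(p,name):
    s=np.sin(ph);z=.027+.05*np.cos(ph)
    if name=='scale': k=p[2];Rr=k*.05*s
    if name=='edge': # dome cut at smaller rim angle
        e=np.linspace(np.arcsin(.2),p[2],20)[:,None]+0*th;Rr=.05*np.sin(e);z=.027+.05*np.cos(e)
    if name=='curv': # crown fixed, outer rim .042 r, rim height free
        Rr=.05*s;z=.076-(.049-.05*np.cos(ph))*p[2]
    return np.c_[(p[0]+Rr*np.cos(th)).ravel(),(p[1]+Rr*np.sin(th)).ravel(),z.ravel()]
def res(p,n):
    h=cv2.convexHull(proj(c,mod(p,n)).astype(np.float32))
    return np.array([cv2.pointPolygonTest(h,(float(x),float(y)),True) for x,y in pts])
for n,k in(('scale',1.),('edge',.95),('curv',1.)):
    s=least_squares(res,[.514,.077,k],args=(n,),diff_step=2e-3,x_scale=[.01,.01,.1]);print(n,s.x,s.cost,np.round(s.fun,1))
```

```text
scale [0.52375654 0.0779282  0.86023285] 1.242849342196187 [-0.2  0.4 -0.4  0.2  0.6 -0.8  0.5 -0.8  0.4  0.  -0.1 -0.1  0.2]
edge [0.52680954 0.078096   0.76291506] 1.242861807886889 [-0.1  0.4 -0.4  0.2  0.6 -0.8  0.5 -0.8  0.4  0.  -0.1 -0.1  0.2]
curv [0.51240391 0.07730375 2.5315682 ] 1.242843147383008 [-0.2  0.4 -0.4  0.2  0.6 -0.8  0.5 -0.8  0.4  0.  -0.1 -0.1  0.2]
```

Run:
```python
from h import *
from scipy.optimize import least_squares
c=robot.camera('wrist');o=robot.get_obs()
def T(p,q):
    M=np.eye(4);M[:3,:3]=R.from_quat(q).as_matrix();M[:3,3]=p;return M
ct=c['world_to_cam']@T(o['position'],o['tool_rot'])
yaw=R.from_euler('z',3.97,degrees=True)*R.from_quat([1,0,0,0])
c=dict(c);c['world_to_cam']=ct@np.linalg.inv(T([.4783,.0849,.2624],yaw.as_quat()))
g=cv2.GaussianBlur(cv2.cvtColor(cv2.imread('pics/w3.png'),cv2.COLOR_BGR2GRAY),(0,0),1)
pts=[]
for a in np.radians(np.arange(0,360,10)):
    r=np.arange(36,50,.25);u=334.5+r*np.cos(a);v=173+r*np.sin(a)
    m=cv2.remap(g,u[None].astype(np.float32),v[None].astype(np.float32),1)[0].astype(float)
    e=np.abs(np.gradient(m));k=np.argmax(e);pts.append((u[k],v[k],r[k]))
pts=np.array(pts);print(pts[:,2])
th,ph=np.meshgrid(np.linspace(0,2*np.pi,181),np.linspace(np.arcsin(.2),np.arcsin(.84),20))
def res(p):
    k=p[2] if len(p)>2 else 1
    P=np.c_[(p[0]+k*.05*np.sin(ph)*np.cos(th)).ravel(),(p[1]+k*.05*np.sin(ph)*np.sin(th)).ravel(),(.027+.05*np.cos(ph)).ravel()]
    h=cv2.convexHull(proj(c,P).astype(np.float32))
    return np.array([cv2.pointPolygonTest(h,(float(x),float(y)),True) for x,y,_ in pts])
for x0 in([.514,.077],[.514,.077,1.]):
    s=least_squares(res,x0,diff_step=2e-3,x_scale=[.01,.01,.1][:len(x0)],loss='soft_l1');print(s.x,s.cost,np.round(s.fun,1))
print(proj(c,[[.514,.077,.076],[.512,.077,.076]]))
print('cup side check bar', proj(c,[[.528,-.061,.164]]))
```

```text
[40.75 40.25 41.5  41.25 41.5  41.75 41.75 41.75 43.   39.25 43.   43.
 43.   43.75 43.25 42.5  43.5  42.5  42.75 38.5  43.5  44.5  44.   44.
 43.75 43.   43.25 43.5  43.   42.25 41.5  41.   40.5  40.25 40.5  36.  ]
[0.51471982 0.07646812] 35.727985165240135 [1.1 1.6 0.4 0.7 0.7 0.6 0.9 1.3 0.4 4.5 1.1 1.4 1.7 1.2 1.9 2.7 1.8 2.8
 2.5 6.7 1.5 0.4 0.7 0.5 0.6 1.1 0.7 0.2 0.5 1.  1.5 1.7 2.  2.  1.6 5.9]
[0.51501515 0.07626709 0.96900814] 16.482738413754532 [ 0.   0.5 -0.8 -0.5 -0.6 -0.7 -0.5 -0.2 -1.1  2.9 -0.5 -0.2  0.1 -0.5
  0.2  1.1  0.2  1.2  0.9  5.1  0.1 -1.  -0.6 -0.8 -0.7 -0.1 -0.5 -0.9
 -0.6 -0.1  0.4  0.7  0.9  1.   0.5  4.9]
[[332.88997091 178.31215519]
 [332.71812504 180.51218251]]
cup side check bar [[540.34308931 190.89658313]]
```

The full-outline fit gives the plinth at (0.515, 0.076), matching the cup's position. Lowering gently.

Emit:
{"api": "move_arm", "payload": {"series": "0.5 0 4 0 0 0;0.5 0 8 0 0 0;0.5 0 11 0 0 0;0.5 0 12 0 0 0;0.5 0 12.5 0 0 0;0.5 0 13 0 0 0;0.5 0 13 0 0 0"}}

```text
time: 15.55
position: [0.5137, 0.0762, 0.1064]
tool_rot: [0.999, 0.035, -0.0, -0.0]
ft_force: [0.0, -0.4, -0.7]
grip_width: 0.0598
grip_force: 9.9
```

Emit:
{"api": "move_arm", "payload": {"series": "0 0 0.4 0 0 0;0 0 0.8 0 0 0;0 0 1.2 0 0 0;0 0 1.2 0 0 0"}}

```text
time: 15.88
position: [0.5137, 0.0762, 0.1054]
tool_rot: [0.999, 0.035, 0.0, -0.0]
ft_force: [0.2, 0.5, -0.6]
grip_width: 0.0592
grip_force: 9.9
```

Emit:
{"api": "move_arm", "payload": {"series": "0 0 0.4 0 0 0;0 0 0.8 0 0 0;0 0 0.8 0 0 0"}}

```text
time: 16.13
position: [0.5137, 0.0762, 0.1045]
tool_rot: [0.999, 0.035, -0.0, -0.0]
ft_force: [-0.5, -0.3, -0.5]
grip_width: 0.0596
grip_force: 9.9
```

Emit:
{"api": "move_arm", "payload": {"series": "0 0 0.4 0 0 0;0 0 0.8 0 0 0;0 0 0.8 0 0 0"}}

```text
time: 16.38
position: [0.5137, 0.0762, 0.1037]
tool_rot: [0.999, 0.035, -0.0, -0.0]
ft_force: [0.1, -0.1, -0.7]
grip_width: 0.0597
grip_force: 9.9
```

Emit:
{"api": "move_arm", "payload": {"series": "0 0 0.4 0 0 0;0 0 0.8 0 0 0;0 0 0.8 0 0 0"}}

```text
time: 16.63
position: [0.5139, 0.0762, 0.1032]
tool_rot: [0.999, 0.035, 0.0, 0.0]
ft_force: [-0.7, 0.3, 2.7]
grip_width: 0.0598
grip_force: 9.8
```

Emit:
{"api": "move_arm", "payload": {"series": "0 0 0.3 0 0 0;0 0 0.6 0 0 0;0 0 0.6 0 0 0"}}

```text
time: 16.88
position: [0.5141, 0.0762, 0.1031]
tool_rot: [0.999, 0.035, 0.001, 0.0]
ft_force: [-1.0, -0.1, 6.8]
grip_width: 0.0596
grip_force: 9.5
```

Contact (about 7 N). I'll ease off and release.

Emit:
{"api": "move_arm", "payload": {"series": "0 0 -0.6 0 0 0;0 0 -0.6 0 0 0"}}

```text
time: 17.05
position: [0.5139, 0.0762, 0.1032]
tool_rot: [0.999, 0.035, 0.0, 0.0]
ft_force: [-0.4, 0.4, 3.5]
grip_width: 0.0596
grip_force: 9.7
```

Emit:
{"api": "move_arm", "payload": {"series": "0 0 0 0 0 0;0 0 0 0 0 0;0 0 0 0 0 0;0 0 0 0 0 0;0 0 0 0 0 0;0 0 0 0 0 0", "jaw": 0.81}}

```text
time: 17.55
position: [0.5136, 0.0762, 0.1028]
tool_rot: [0.999, 0.035, -0.0, -0.0]
ft_force: [-0.2, 0.5, -0.4]
grip_width: 0.0708
grip_force: 0.0
```

Run:
```python
from h import *
c=robot.camera('wrist');nets(c,'small_cup')
p=robot.get_obs()['position']
print([np.round(proj(c,[[p[0]+dx+.031*np.cos(t),p[1]+.031*np.sin(t),.110] for t in (0,np.pi/2,np.pi,-np.pi/2)])).tolist() for dx in(0,.002)])
cv2.imwrite('pics/w8.png',c['img'][:,:,::-1])
```

```text
small_cup []
[[[327.0, 257.0], [248.0, 321.0], [316.0, 387.0], [394.0, 331.0]], [[327.0, 252.0], [248.0, 317.0], [317.0, 383.0], [395.0, 326.0]]]
```

View pics/w8.png

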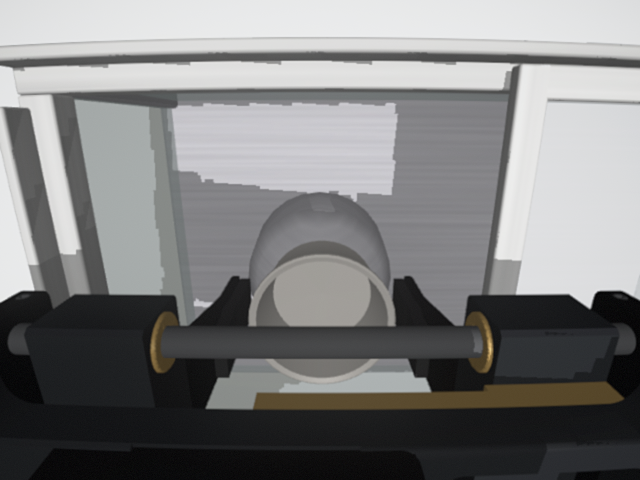

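The cup stands level and centred between the open fingers, rim at (249–394, 254–382). Rising and checking from above.

Emit:
{"api": "move_arm", "payload": {"series": "0 0 -5 0 0 0;0 0 -15 0 0 0;0 0 -35 0 0 0;0 0 -65 0 0 0;0 0 -100 0 0 0;0 0 -135 0 0 0;0 0 -157 0 0 0;0 0 -157 0 0 0"}}

```text
time: 18.32
position: [0.517, 0.0762, 0.2663]
tool_rot: [0.999, 0.035, 0.006, 0.001]
ft_force: [1.0, -0.6, 0.9]
grip_width: 0.0708
grip_force: 0.0
```

Emit:
{"api": "move_arm", "payload": {"series": "-20 0 0 0 0 0;-36 0 0 0 0 0;-36 0 0 0 0 0;-36 0 0 0 0 0"}}

```text
time: 18.65
position: [0.4772, 0.0738, 0.26]
tool_rot: [0.999, 0.035, -0.0, -0.0]
ft_force: [0.4, 0.2, 0.2]
grip_width: 0.0706
grip_force: 0.0
```

Run:
```python
from h import *
c=robot.camera('wrist');nets(c,'small_cup','guard_grip')
for z,r in((.076,.027),(.110,.031),(.054,.042)):
  print(z,np.round(proj(c,[[.5145+r*np.cos(t),.0763+r*np.sin(t),z] for t in (0,np.pi/2,np.pi,-np.pi/2)])).tolist())
cv2.imwrite('pics/w9.png',c['img'][:,:,::-1])
go([.528,-.0610,.2],4)
```

```text
small_cup [([0.5168, 0.0743, 0.0759], 0.95), ([0.6233, 0.3582, 0.0002], 0.49)]
guard_grip [([0.5282, -0.0577, 0.1658], 0.65)]
0.076 [[324.0, 145.0], [292.0, 174.0], [320.0, 205.0], [352.0, 178.0]]
0.11 [[324.0, 142.0], [283.0, 179.0], [319.0, 219.0], [360.0, 184.0]]
0.054 [[325.0, 127.0], [278.0, 170.0], [319.0, 215.0], [365.0, 176.0]]
t 18.8 pos [0.4789 0.0736 0.26  ] yaw 4.04
  shift [ 39.4 137.7  60. ] turn [ 0.  -0.1  0. ]
```

View pics/w9.png

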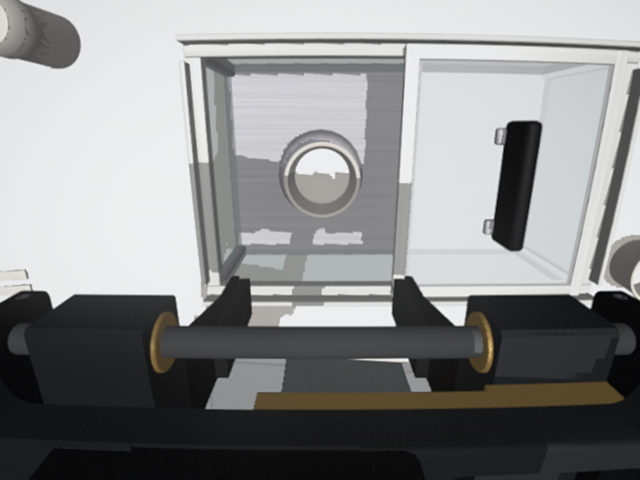

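The cup sits level on the dome: rim at (283–360, 138–217), centre about (321,177), dome outline about (279–362, top 130), so it is within about 2 mm of centred. Now I close the guard.

Emit:
{"api": "move_arm", "payload": {"series": "10 35 0 0 0 0;20 70 0 0 0 0;30 105 0 0 0 0;39 137 0 0 0 0;39 137 0 0 0 0;39 137 30 0 0 0;39 137 60 0 0 0;39 137 75 0 0 0", "jaw": 0.6}}

```text
time: 19.47
position: [0.5255, -0.0601, 0.182]
tool_rot: [0.999, 0.035, -0.002, -0.001]
ft_force: [-0.4, -0.3, 0.7]
grip_width: 0.0521
grip_force: 0.0
```

Emit:
{"api": "move_arm", "payload": {"series": "0 0 10 0 0 0;0 0 20 0 0 0;0 0 23 0 0 0;0 0 23 0 0 0"}}

```text
time: 19.8
position: [0.5266, -0.0601, 0.1615]
tool_rot: [0.999, 0.035, -0.0, -0.0]
ft_force: [0.2, -0.4, 0.4]
grip_width: 0.0521
grip_force: 0.0
```

Emit:
{"api": "move_arm", "payload": {"series": "0 0 0 0 0 0;0 0 0 0 0 0;0 0 0 0 0 0;0 0 0 0 0 0;0 0 0 0 0 0;0 0 0 0 0 0;0 0 0 0 0 0;0 0 0 0 0 0", "jaw": 0, "newtons": 25}}

```text
time: 20.47
position: [0.5265, -0.0603, 0.1621]
tool_rot: [0.999, 0.035, 0.0, 0.0]
ft_force: [0.3, 0.1, 1.3]
grip_width: 0.0119
grip_force: 25.0
```

Emit:
{"api": "move_arm", "payload": {"series": "0 -3 0 0 0 0;0 -10 0 0 0 0;0 -20 0 0 0 0;0 -30 0 0 0 0;0 -40 0 0 0 0;0 -50 0 0 0 0;0 -60 0 0 0 0;0 -70 0 0 0 0"}}

```text
time: 21.13
position: [0.5214, 0.0109, 0.1621]
tool_rot: [0.999, 0.036, 0.0, 0.0]
ft_force: [-1.8, -1.8, 2.5]
grip_width: 0.0119
grip_force: 25.0
```

Emit:
{"api": "move_arm", "payload": {"series": "0 -10 0 0 0 0;0 -20 0 0 0 0;0 -30 0 0 0 0;0 -40 0 0 0 0;0 -50 0 0 0 0;0 -58 0 0 0 0;0 -63 0 0 0 0;0 -65 0 0 0 0"}}

```text
time: 21.8
position: [0.5167, 0.0758, 0.1621]
tool_rot: [0.999, 0.036, 0.0, -0.0]
ft_force: [-1.4, -1.0, 3.9]
grip_width: 0.0118
grip_force: 25.0
```

Emit:
{"api": "move_arm", "payload": {"series": "0 -2 0 0 0 0;0 -4 0 0 0 0;0 -6 0 0 0 0;0 -7 0 0 0 0;0 -8 0 0 0 0;0 -8 0 0 0 0"}}

```text
time: 22.3
position: [0.5162, 0.0832, 0.1621]
tool_rot: [0.999, 0.035, 0.0, -0.0]
ft_force: [-1.1, -1.2, 4.5]
grip_width: 0.0117
grip_force: 25.0
```

Not at the stop yet (start position was 0.081), so I continue in small steps.

Emit:
{"api": "move_arm", "payload": {"series": "0 -1 0 0 0 0;0 -2 0 0 0 0;0 -3 0 0 0 0;0 -4 0 0 0 0;0 -4 0 0 0 0"}}

```text
time: 22.72
position: [0.5159, 0.0871, 0.1621]
tool_rot: [0.999, 0.035, 0.0, -0.0]
ft_force: [-0.9, -1.0, 5.4]
grip_width: 0.0122
grip_force: 25.0
```

Emit:
{"api": "move_arm", "payload": {"series": "0 -1 0 0 0 0;0 -2 0 0 0 0;0 -3 0 0 0 0;0 -3 0 0 0 0"}}

```text
time: 23.05
position: [0.5158, 0.0891, 0.1621]
tool_rot: [0.999, 0.036, -0.0, 0.001]
ft_force: [-0.5, -5.3, 5.7]
grip_width: 0.0119
grip_force: 25.0
```

Emit:
{"api": "move_arm", "payload": {"series": "0 -1 0 0 0 0;0 -1.5 0 0 0 0;0 -1.5 0 0 0 0"}}

```text
time: 23.3
position: [0.5158, 0.0891, 0.1621]
tool_rot: [0.999, 0.036, -0.0, 0.002]
ft_force: [-1.5, -9.3, 5.8]
grip_width: 0.0118
grip_force: 25.0
```

Emit:
{"api": "move_arm", "payload": {"series": "0 1 0 0 0 0;0 2 0 0 0 0;0 2 0 0 0 0"}}

```text
time: 23.55
position: [0.5158, 0.089, 0.1621]
tool_rot: [0.999, 0.035, -0.0, -0.0]
ft_force: [-0.4, -1.5, 5.6]
grip_width: 0.0116
grip_force: 25.0
```

At the stop (travel 150 mm). Release, rise, back off and check.

Emit:
{"api": "move_arm", "payload": {"series": "0 0 0 0 0 0;0 0 0 0 0 0;0 0 0 0 0 0;0 0 0 0 0 0;0 0 0 0 0 0;0 0 -25 0 0 0;0 0 -60 0 0 0;0 0 -98 0 0 0", "jaw": 0.6}}

```text
time: 24.22
position: [0.5145, 0.0891, 0.2594]
tool_rot: [0.999, 0.035, -0.003, -0.0]
ft_force: [0.2, -0.8, -0.7]
grip_width: 0.0506
grip_force: 0.0
```

Emit:
{"api": "move_arm", "payload": {"series": "-20 0 0 0 0 0;-36 0 0 0 0 0;-36 0 0 0 0 0;-36 0 0 0 0 0"}}

```text
time: 24.55
position: [0.4795, 0.0865, 0.26]
tool_rot: [0.999, 0.035, 0.0, -0.0]
ft_force: [0.2, 0.2, -0.7]
grip_width: 0.0522
grip_force: 0.0
```

Run:
```python
from h import *
c=robot.camera('wrist');nets(c,'small_cup','guard_grip')
print(proj(c,[[.5155,.0763,.110]]))
cv2.imwrite('pics/w10.png',c['img'][:,:,::-1])
```

```text
small_cup []
guard_grip [([0.517, 0.0955, 0.1641], 0.78)]
[[337.2224421  184.39423032]]
```

View pics/w10.png

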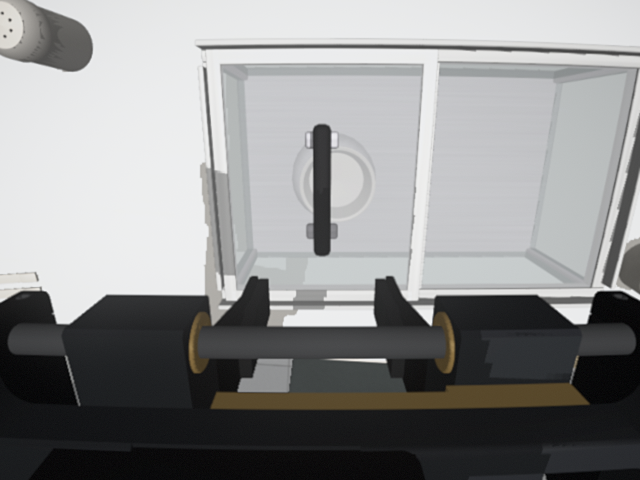

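The guard is shut, its frame meeting the case end at column ~215, and the cup still stands on the plinth under it, centred at about (336,180). Handing in.

```bash
python3 -c "
from rig import robot
print(robot.hand_in())"
```

```text
the job is handed in; nothing more can be done
None
```

The small cup is standing upright on the domed plinth, about 2 mm from centre by the last camera check, the guard is shut against its stop, and the job was handed in at about 25 s; opening the guard I hit its stop at 39.9 N wrist force, through the fingers.

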